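Put the red glaze away in the touch-latch box

ROBOT

A 6-joint arm with a two-finger parallel gripper is mounted at the origin on the work surface. World frame = base frame: x ahead of the robot, y to its left, z up, the work surface at z = 0. Lengths are in mm, angles in rad, forces in N, time in s.
With the tool pointing down it reaches from about 350 to 1000 mm from the base axis. Payload 7.1 kg.
Tool frame: the origin (TCP) lies on the centre line of the jaws, within the pads' length; the fingertips stand 17 mm ahead of it and the grasp point (between the pads) lies 2 mm behind it (tip_reach is the distance from the TCP to the fingertips, in mm); z points along the fingers, y is the line along which they close (so a half turn about z gives the same grasp; the last joint's range is limited). The gripper opens to 85 mm and grips with 20 to 120 N. Pads are 22 mm wide; open, the fingers measure 114 mm over their backs; the gripper's body (76 mm by 85 mm) begins 54 mm behind the grasp point. The pads swing forward as they close: fully open they stand 13 mm farther back than shut.
Start: joints at [1.097, 0.423, 1.63, -0, 1.089, -0.019], TCP at [274.519, 561.466, 223.019] pointing down, gripper open.
Joint ranges: [-3, 3], [-0.9, 2.11], [0.09, 2.58], [-1.31, 4.45], [0.11, 2.69], [-2.54, 2.54]. Speed limits (rad/s): [2.39, 2.39, 3.01, 3.14, 3.14, 3.14].

INTERFACE

Orientations are given as a unit quaternion [x, y, z, w].
In Python, from rig import * gives the robot as it stands. Calls block until the motion is done:
- goto(position, orientation): joint-space move of the TCP to a pose.
- move_straight(position, orientation=None, v=150): straight line of the TCP; orientation=None keeps the orientation; v is the mean speed in mm/s.
- move_joints(angles): joint-space move.
- grip(opening, force=None): finger opening in mm; force is the grip in N (None keeps the last); returns when the fingers have stopped.
- wait(seconds).
- ik(position, orientation): joint angles nearest the present ones, or None.
- grab_frame(name): name is "scene" or "top" or "wrist"; returns a dict with "img" (480x640x3 uint8, red, green, blue), "depth" (480x640 float32, mm along the optical axis (not along the pixel's ray), 0 where there is no reading), "fov_y" (degrees; the focal length in pixels is half the picture's height over the tangent of half this angle, whatever the lens; pixels are square), "cx", "cy" (the principal point, pixels), "k1" (the pictures are not rectified: a ray, as slopes to the right and down, at radius r is drawn at 1 + k1 r^2 times it, then the intrinsics apply), "eye" and "rotation" of the camera in the world. Camera axes: x right, y down, z forward; pixel columns grow to the right and rows downward; lengths in mm; the calibration is good to about 2 mm. A picture is of the moment at which its call begins.
A pose or a line that the arm cannot do raises Unreachable and nothing moves.
- sign_off(): hands the job in, once; it reports no verdict.
Trained networks look in a picture, given as the dict that the camera call returned (one of the last four; its "shot" number tells which), for a name from the list of things; names that differ only in an ending like _2 or _b are one class to them, and where a whole thing is asked for, a point or a joint stands for the part that bears it (a point fixed in the world has none). Each returns a list of dicts, best first, with "p" (0 to 1); they miss things now and then, are a little off and sometimes report something else, mostly with a low value. They report only what shows in the picture. A call takes as long as a camera call. They do not tell look-alikes from the thing itself.
- look_for(picture, label): "xyz" ([x, y, z] in mm, in world coordinates, good to about 4 mm: the middle of the surface that is visible of it).
- regions_of(picture, label): "mask" (480x640 bool, what is visible of it).
Readings, each from a call of its own:
- read_time(): time.
- read_qpos(): joint angles.
- read_qd(): joint speeds.
- read_joint_torque(): joint torques, N m.
- read_eef_pos(): TCP position.
- read_tcp_rot(): TCP orientation.
- read_wrist_force(): force on the tool from outside, world axes, zero at the start.
- read_ft_torque(): the same for the moment, N m.
- read_gripper_width(): finger opening in mm.
Only numpy, scipy, OpenCV 4.12 (cv2) and the standard library are available. Lean on these libraries where they do the work, as an engineer would, in place of code of your own. Each camera call takes 0.05 s, during which the arm holds its last target. There are 200 camera calls.

TASK

Put the red glaze jar away: push the blue hatch of the wooden box, at its orange patch, all the way down once and let go, so that it pops open, then stand the red jar upright on the floor of the box. Swing the hatch shut, push it all the way down again and let go, so that it stays latched flush. Set the jar down rather than dropping it, and leave the other jars and the pots where they are.

Things in the scene. Friction and masses are not known exactly. Their poses are not given: they have to be found in the camera images.
- box: fixed open-topped wooden box, outside 170 (x) x 210 (y) x 90 mm high, walls 6 mm. Origin: centre of its underside, on the table; x from its front (robot side) to its hinge side, y along the hinge line, z up. A 155 x 194 x 6 mm blue hatch lies inset between the walls, its top flush with the rim, hinged along the far (+x) side; a spring always urges it open, a push-push latch under its front edge holds it
- box_floor (a point): centre of the box's inner floor, 6 mm above the table; axes as the box's. All the floor is free but for a black latch block, 68 mm high, in the front +y corner (x -79 to -63 mm, y +55 to +91 mm)
- hatch (a joint): angle of the blue hatch, rad: about 0.01 latched and flush, 1.5 open (nearly upright), -0.086 pressed in to its stop. Latched: press its front edge at least 10 mm below flush (stop at 13 mm) and let go: it swings up to 1.5 by itself in about 2 s and stays there. Open: push it shut by its outer face, at least 10 mm below flush (best to the stop), and let go: it rises to flush and stays. One more press reopens it
- press_spot (a point): centre of a 30 x 60 mm orange patch on the hatch's outer (top) face, mid-way along y, 22 mm in from its free front edge, 133 mm from the hinge line; moves with the hatch. z is the outward normal of the face, x points to the hinge. Pressing here takes 1 to 3 N until the firm stop; swinging the hatch shut here takes 1 to 4 N, more if fast (spring and damper)
- hatch_hinge (a point): middle of the hinge line, at the far side of the box, 87 mm above the table, 77 mm in +x from the box's centre, 3 mm below the outer face of the hatch; the hinge runs along the box's y
- red_jar_mid (a point): the red glaze jar to put away: upright closed cylinder, 46 mm diameter, 55 mm high, about 0.12 kg, all red with a pale paper band. Point: on its axis, half-way up; z up along the axis
- white_jar_mid (a point): white glaze jar of the same shape and size, half-way up: leave alone
- green_jar_mid (a point): green glaze jar of the same shape and size, half-way up: leave alone
- pinch_pot_mid (a point): pink clay cup, 84 mm across the rim, 75 mm high, half-way up: leave alone
- dotted_bowl_mid (a point): grey-brown clay bowl with dots, 136 mm across, 60 mm high, half-way up: leave alone
Not all that is in view belongs to the job. Of the things like the part that bears red_jar_mid, leave any that is purple; of the rest the larger one is meant.

How it is judged (in metres and radians):
On the way, in this order (a step that is already met when the one before it is completed fails the run):
1. the hatch, pressed and let go, has sprung wide open (value of joint hatch above 1.2 rad and contact force between each of the arm, the fingers and hatch below 0.1 N), for 0.1 s.
2. the red jar stands upright on the floor of the open box, let go (value of joint hatch above 0.8 rad and x of red_jar_mid in the frame of box between -0.08 and 0.08 m and y of red_jar_mid in the frame of box between -0.1 and 0.1 m and z of red_jar_mid in the frame of box below 0.04 m and angle between red_jar_mid's own z axis and vertical below 0.2 rad and contact force between the fingers and red_jar below 0.1 N), for 0.2 s.
At the end, for the whole second after the job is handed in: The hatch is latched by itself, flush with the rim (joint between -0.03 and 0.04 rad), with the red jar at rest inside the box, standing upright on its floor (centre less than 40 mm above the table, tilt under 0.2 rad) (value of joint hatch between -0.03 and 0.04 rad and x of red_jar_mid in the frame of box between -0.08 and 0.08 m and y of red_jar_mid in the frame of box between -0.1 and 0.1 m and z of red_jar_mid in the frame of box below 0.04 m and angle between red_jar_mid's own z axis and vertical below 0.2 rad and linear speed of red_jar below 0.05 m/s); the robot touches nothing.
It fails at once if the red jar is dropped or thrown into the box (faster than 0.8 m/s inside it) (x of red_jar_mid in the frame of box between -0.08 and 0.08 m and y of red_jar_mid in the frame of box between -0.1 and 0.1 m and z of red_jar_mid in the frame of box below 0.09 m and linear speed of red_jar above 0.8 m/s).
It fails at once if another jar or a pot is moved more than 40 mm or knocked over (distance of any of white_jar_mid, green_jar_mid, pinch_pot_mid, dotted_bowl_mid from where it was at the start of the episode above 0.04 m or angle between any of white_jar_mid, green_jar_mid, pinch_pot_mid, dotted_bowl_mid's own z axis and vertical above 0.6 rad).
It also fails if it takes over 66 s, if anything falls off the work surface, if the arm or the gripper's body presses on something with over 40 N, if the wrist force passes 120 N, or if a joint passes its speed limit or range.

## Working session

There is one attempt and no reset: what is moved stays moved. The work goes in short steps, each a Python script; the robot and the scene stay as the last script left them, time stands still between calls to the robot, and variables do not carry over. Pictures are saved under pics/ and viewed, on a budget of 10 in all, crops included, one or two more only if the job needs it, and the job is handed in when it is done.

```bash
ls; mkdir -p pics; cat > h.py <<'E'
from rig import *
import numpy as np, cv2
def save(f,n): cv2.imwrite('pics/'+n,cv2.cvtColor(f["img"],cv2.COLOR_RGB2BGR))
def px2w(f,u,v,d=None):
    "world point (mm) of pixels via depth"
    u=np.atleast_1d(u).astype(float);v=np.atleast_1d(v).astype(float)
    if d is None: d=f["depth"][v.astype(int),u.astype(int)]
    F=240/np.tan(np.radians(f["fov_y"])/2)
    xd=(u-f["cx"])/F; yd=(v-f["cy"])/F
    x,y=xd.copy(),yd.copy()
    for _ in range(20):
        s=1+f["k1"]*(x*x+y*y); x,y=xd/s,yd/s
    return np.array(f["eye"])+(np.stack([x*d,y*d,d],1))@np.array(f["rotation"]).T
def w2px(f,p):
    c=(np.atleast_2d(p)-np.array(f["eye"]))@np.array(f["rotation"])
    s=c[:,:2]/c[:,2:]; s=s*(1+f["k1"]*(s**2).sum(1,keepdims=True))
    F=240/np.tan(np.radians(f["fov_y"])/2)
    return s*F+[f["cx"],f["cy"]]
E
python3 - <<'E'
from h import *
for n in("top","scene"):
    f=grab_frame(n); save(f,n+"1.png"); print(n,f["eye"],np.array(f["rotation"]).round(2).tolist(),f["fov_y"],f["k1"])
    for l in("box","press_spot","red_jar_mid","white_jar_mid","green_jar_mid","pinch_pot_mid","dotted_bowl_mid"):
        for r in look_for(f,l)[:4]:
            print(l,round(r["p"],2),np.round(r["xyz"]).tolist(),w2px(f,r["xyz"]).round()[0].tolist())
print(read_time(),read_tcp_rot())
E
```

```text
pics
top [479.91812852 -53.49441565 902.54108112] [0.71, -0.7, 0.06, -0.04] 51.062713134891965 0.011275054860559285Traceback (most recent call last):
  File "<stdin>", line 6, in <module>
  File "h.py", line 15, in w2px
    c=(np.atleast_2d(p)-np.array(f["eye"]))@np.array(f["rotation"])
      ~~~~~~~~~~~~~~~~~~~~~~~~~~~~~~~~~~~~~^~~~~~~~~~~~~~~~~~~~~~~~
ValueError: matmul: Input operand 1 has a mismatch in its core dimension 0, with gufunc signature (n?,k),(k,m?)->(n?,m?) (size 4 is different from 3)
```

Rotation is a quaternion; convert.

```bash
sed -i 's/np.array(f\["rotation"\])/R.from_quat(f["rotation"]).as_matrix()/; 2a from scipy.spatial.transform import Rotation as R' h.py
python3 - <<'E'
from h import *
for n in("top","scene"):
    f=grab_frame(n); save(f,n+"1.png"); print(n,f["eye"],f["fov_y"],f["k1"])
    for l in("box","press_spot","red_jar_mid","white_jar_mid","green_jar_mid","pinch_pot_mid","dotted_bowl_mid"):
        for r in look_for(f,l)[:4]:
            print(l,round(r["p"],2),np.round(r["xyz"]).tolist(),w2px(f,r["xyz"]).round()[0].tolist())
print(read_time(),read_tcp_rot())
E
```

```text
top [479.91812852 -53.49441565 902.54108112] 51.062713134891965 0.011275054860559285
box 0.89 [499.0, 111.0, 93.0] [196.0, 303.0]
red_jar_mid 0.74 [674.0, -278.0, 57.0] [432.0, 206.0]
red_jar_mid 0.69 [588.0, -134.0, 44.0] [347.0, 254.0]
red_jar_mid 0.59 [594.0, -229.0, 57.0] [404.0, 251.0]
red_jar_mid 0.18 [502.0, 110.0, 94.0] [197.0, 301.0]
white_jar_mid 0.93 [463.0, -157.0, 55.0] [361.0, 328.0]
green_jar_mid 0.77 [461.0, -319.0, 60.0] [459.0, 332.0]
pinch_pot_mid 0.84 [737.0, -156.0, 35.0] [360.0, 173.0]
pinch_pot_mid 0.31 [500.0, 114.0, 93.0] [194.0, 302.0]
dotted_bowl_mid 0.89 [753.0, 57.0, 6.0] [243.0, 165.0]
scene [1075.35245724 -757.72592227  895.85436742] 42.65106782051405 -0.012014101272427139
box 0.88 [519.0, 63.0, 90.0] [306.0, 190.0]
press_spot 0.97 [505.0, 106.0, 92.0] [312.0, 176.0]
red_jar_mid 0.87 [603.0, -238.0, 52.0] [250.0, 313.0]
red_jar_mid 0.67 [686.0, -290.0, 56.0] [269.0, 354.0]
red_jar_mid 0.6 [597.0, -144.0, 37.0] [278.0, 284.0]
white_jar_mid 0.69 [480.0, -171.0, 46.0] [221.0, 265.0]
green_jar_mid 0.75 [505.0, 102.0, 90.0] [311.0, 178.0]
green_jar_mid 0.59 [470.0, -332.0, 46.0] [157.0, 317.0]
pinch_pot_mid 0.7 [728.0, -150.0, 51.0] [336.0, 312.0]
dotted_bowl_mid 0.86 [744.0, 64.0, 27.0] [399.0, 254.0]
0.9 [2.25475997e-01 9.74248723e-01 2.92728484e-05 8.86558097e-06]
```

View pics/top1.png

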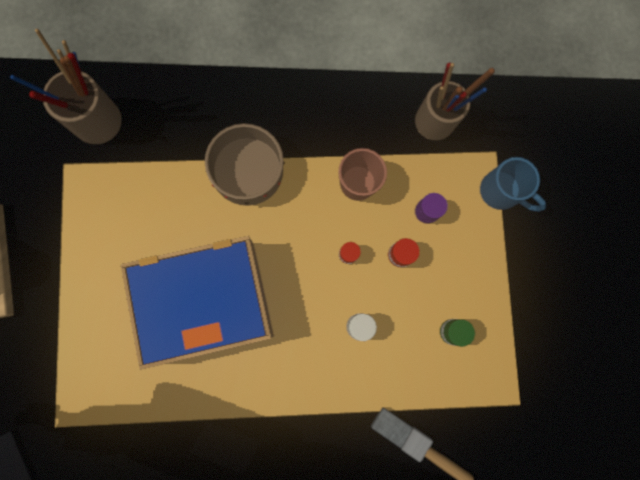

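View pics/scene1.png

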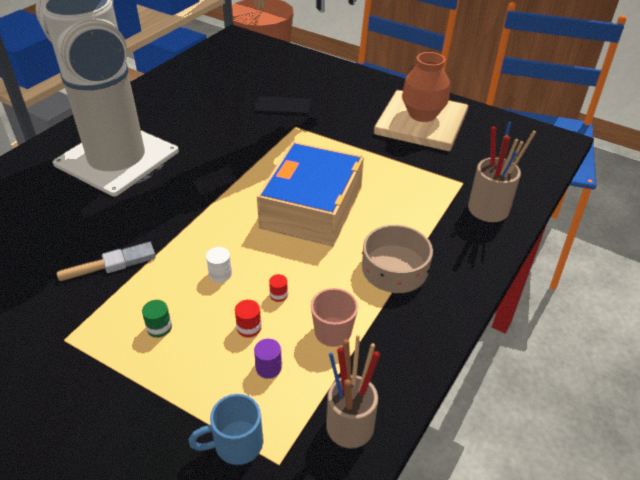

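The top view shows three look-alikes: a large red jar at (405,251), a small red one at (350,252) and a purple one at (432,206). I choose the large red one. The box sits at about (197,303), turned a little, with the orange patch at (202,335) and the hinges on the far side. Next I measure the box and check the jar close up.

```bash
python3 - <<'E'
from h import *
f=grab_frame("top"); im=f["img"].astype(int); hsv=cv2.cvtColor(f["img"],cv2.COLOR_RGB2HSV)
H,S,V=[hsv[...,i].astype(int) for i in range(3)]
vv,uu=np.mgrid[:480,:640]
def pts(m):
    n,l,st,c=cv2.connectedComponentsWithStats(m.astype(np.uint8)); k=1+np.argmax(st[1:,4]); m=l==k
    return px2w(f,uu[m],vv[m])
win=(uu>110)&(uu<290)&(vv>220)&(vv<380)
hat=win&(((H>100)&(H<135)&(S>100)&(V>50))|((H<13)&(S>180)))
P=pts(hat); print("hatch z",np.median(P[:,2]),P[:,2].std())
r=cv2.minAreaRect(P[:,:2].astype(np.float32)); print("hatch rect",r)
O=pts(win&(H<13)&(S>180)&(V>100)); ro=cv2.minAreaRect(O[:,:2].astype(np.float32)); print("patch",O.mean(0),ro)
B=px2w(f,uu[win],vv[win]);B=B[(B[:,2]>80)&(B[:,2]<110)]
print("box rect",cv2.minAreaRect(B[:,:2].astype(np.float32)))
for n,(a,b) in dict(big=(405,251),small=(350,252)).items():
    w=(abs(uu-a)<25)&(abs(vv-b)<25)&((H<8)|(H>172))&(S>150)&(V>90)
    J=pts(w); Jt=J[J[:,2]>np.percentile(J[:,2],90)-6]
    print(n,np.median(Jt,0),cv2.minEnclosingCircle(Jt[:,:2].astype(np.float32)))
c=cv2.resize(f["img"][190:300,320:480],None,fx=4,fy=4); cv2.imwrite("pics/crop.png",c[...,::-1])
E
```

```text
hatch z 89.83559032746734 44.01959812331627
hatch rect ((509.20367431640625, 84.8432846069336), (154.09938049316406, 253.6133575439453), 14.310294151306152)
patch [447.98281496  99.55939197  93.28081457] ((463.76123046875, 37.841644287109375), (25.631813049316406, 184.99423217773438), 14.297433853149414)
box rect ((502.743896484375, 114.5934066772461), (170.80955505371094, 210.05319213867188), 14.24682903289795)
big [ 594.7694167  -231.76088079   54.14523903] ((595.2769165039062, -232.01255798339844), 22.85008430480957)
small [ 592.64551858 -138.09130785   41.91925421] ((544.2073974609375, -99.22372436523438), 78.89422607421875)
```

View pics/crop.png

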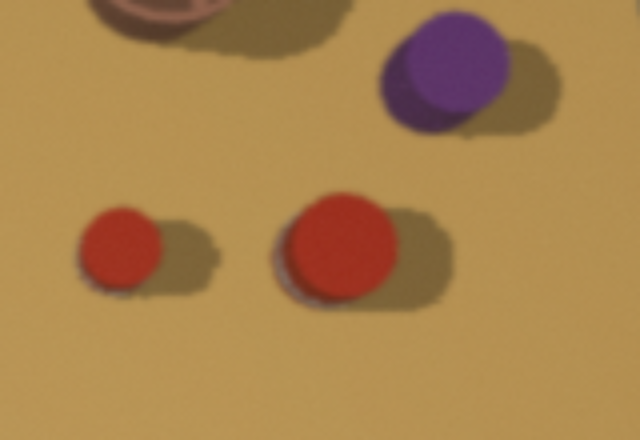

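The crop shows the large red jar at (340,248). It measures 46 mm across with its top at 54 mm, matching the description. The box rectangle of 171 x 210 mm, turned 14.2°, fits too, and the patch predicted from it agrees with the one measured to about 1 mm. Now the press.

```bash
cat >> h.py <<'E'
BC=np.array([502.7,114.6]); BA=np.radians(14.25)
ex=np.array([np.cos(BA),np.sin(BA)]); ey=np.array([-ex[1],ex[0]])
def bw(x,y,z): return [*(BC+x*ex+y*ey),z]     # box frame -> world
def q(deg): p=np.radians(deg+90)/2; return [np.cos(p),np.sin(p),0,0]  # tool down, closing line at deg
QB=q(104.25)
E
python3 - <<'E'
from h import *
grip(0)
goto(bw(-56,0,200),QB)
move_straight(bw(-56,0,118)); f0=np.array(read_wrist_force())
for z in (106,102,98,96,94.5,93.5,92.5):
    move_straight(bw(-56,0,z),v=40); F=np.array(read_wrist_force())-f0; print(z,read_eef_pos()[2],F.round(1))
    if F[2]>8: break
move_straight(bw(-66,0,180),v=250)
move_straight(bw(-110,0,300),v=300)
wait(1.5)
f=grab_frame("scene"); save(f,"open.png"); print(read_time())
E
```

```text
106 105.92099137668838 [0.3 1.  0.1]
102 101.82240686420226 [0.8 1.7 0.3]
98 97.73689661137865 [0.4 1.5 0.3]
96 95.89872975188828 [-0.4  0.8  0.9]
94.5 94.43083759444455 [0.1 1.  0.4]
93.5 93.44079247928059 [-0.9  1.3  0.4]
92.5 92.45406726371792 [-0.   0.7  0. ]
8.7833
```

View pics/open.png

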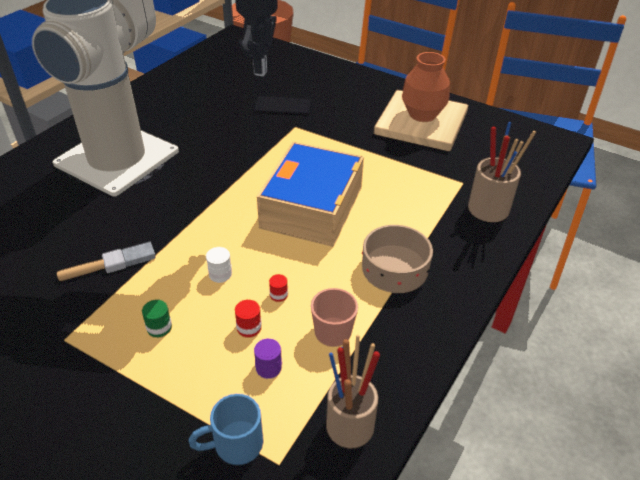

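The hatch is still shut, and the gripper shows at (260,70). I check that against its reported pose.

```bash
python3 - <<'E'
from h import *
f=grab_frame("scene"); p=read_eef_pos(); print(p,w2px(f,p),w2px(f,[274,561,223]),read_gripper_width(),read_qpos(),read_time())
print(w2px(f,bw(-56,0,90)), w2px(f,[594,-232,55]))
E
```

```text
[396.07290251  87.53097445 299.99299505] [[260.53224649  77.10068123]] [[335.48663605  15.18719343]] 0.16987445984787555 [ 1.88158884e-01 -1.27902787e-02  1.99793857e+00  1.43521264e-06
  1.15647086e+00 -1.63137195e+00] 8.8333
[[288.54539191 169.33296906]] [[247.49644471 307.59108823]]
```

The pose agrees with the picture, so the press simply stopped short of the end stop: no force was felt. I press again, deeper, until there is a firm force.

```bash
python3 - <<'E'
from h import *
move_straight(bw(-66,0,180),v=250)
move_straight(bw(-56,0,112),v=200); f0=np.mean([read_wrist_force() for _ in range(5)],0)
for z in (96,92,*np.arange(90,66,-1.)):
    move_straight(bw(-56,0,z),v=40); F=np.mean([read_wrist_force() for _ in range(4)],0)-f0; print(z,round(read_eef_pos()[2],1),F.round(1))
    if F[2]>8: break
f=grab_frame("wrist"); save(f,"wp.png")
move_straight(bw(-66,0,180),v=250)
move_straight(bw(-110,0,300),v=300)
wait(1.5)
f=grab_frame("scene"); save(f,"open2.png"); print(read_time())
E
```

```text
96 95.9 [ 0.3  0.6 -0.9]
92 91.8 [-1.1 -0.5 -0.8]
90.0 89.9 [ 0.  -0.4  0. ]
89.0 89.0 [ 0.1 -0.5  0.5]
88.0 88.0 [ 0.6 -0.8 -0.3]
87.0 86.9 [-0.6 -0.4  0.7]
86.0 85.9 [ 0.1 -0.6 -0.2]
85.0 84.9 [-0.6 -0.6  0.4]
84.0 83.9 [ 0.2 -1.4 -0.8]
83.0 82.9 [-0.1  0.1  0.4]
82.0 82.0 [-1.8 -0.3  0.9]
81.0 81.0 [-0.  -0.9  0.9]
80.0 80.0 [-0.4 -0.8  1.2]
79.0 78.9 [ 0.2 -0.3  2.2]
78.0 78.0 [-0.7 -0.6  0.9]
77.0 76.9 [ 0.8 -0.9  1.6]
76.0 75.9 [-0.5 -0.8  0.1]
75.0 74.9 [-0.8 -0.6  1.4]
74.0 74.0 [ 0.4 -0.5  0.9]
73.0 72.9 [-0.3 -1.   0.3]
72.0 72.0 [-0.6 -0.8  1.5]
71.0 71.0 [-0.4 -0.4  1.7]
70.0 70.2 [-0.7 -0.6  6.2]
69.0 69.5 [-2.  -0.7 11.3]
19.05
```

View pics/open2.png

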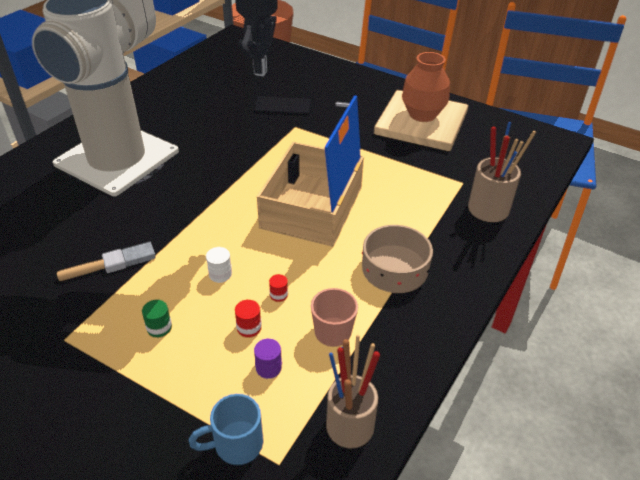

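The hatch is now wide open at (345,150) in the scene view. The stop was felt at TCP z≈70.5, where it should have been about 96. So the fingertips really sit about 8 mm behind the TCP, not 17 mm ahead of it, and the picture agrees (tip drawn at the TCP pixel). I use that offset for the grasp, lowering with force checks.

```bash
python3 - <<'E'
from h import *
J=[594.8,-232]
Q=min((q(30),q(210)),key=lambda a:abs(ik([*J,200],a)[5]) if ik([*J,200],a) is not None else 9)
print(ik([*J,200],Q))
grip(75)
goto([*J,200],Q)
move_straight([*J,75]); f0=np.mean([read_wrist_force() for _ in range(5)],0)
for z in (50,40,30,22,16):
    move_straight([*J,z],v=80); F=np.mean([read_wrist_force() for _ in range(4)],0)-f0; print(z,F.round(1))
    if abs(F[2])>6: break
f=grab_frame("scene"); cv2.imwrite("pics/g.png",cv2.resize(f["img"][200:360,160:370],None,fx=3,fy=3)[...,::-1]); print(read_time())
f=grab_frame("wrist"); save(f,"w.png")
E
```

```text
[-3.90537072e-01  4.67978606e-01  1.61620020e+00 -4.44089210e-16
  1.05741385e+00 -9.14135847e-01]
50 [-0.4 -0.5  0. ]
40 [-0.5 -1.3  0. ]
30 [-1.4 -1.1  0. ]
22 [-0.5 -0.5 -0.1]
16 [-0.3 -0.4 -0.4]
23.7417
```

View pics/g.png

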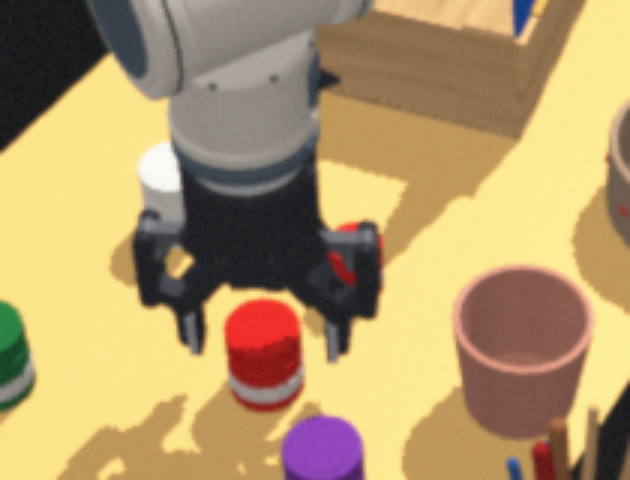

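The fingers straddle the large red jar with the tips about mid-height, and their midpoint lies on the jar's axis. I lower a little more, grip, lift and carry it over the box.

```bash
python3 - <<'E'
from h import *
J=[594.8,-232]
move_straight([*J,9],v=60); grip(30,40); print("width",read_gripper_width())
move_straight([*J,60],v=120); print("width",read_gripper_width())
move_straight([*J,190],v=250)
Q=min((QB,q(-75.75)),key=lambda a:abs(ik(bw(-10,-20,190),a)[5]))
goto(bw(-10,-20,190),Q)
print(read_gripper_width(),read_eef_pos(),read_time())
f=grab_frame("scene"); save(f,"carry.png")
E
```

```text
width 45.37218895801385
width 45.25272698902521
44.780039039977154 [497.97776286  92.51113142 189.69130634] 27.7333
```

View pics/carry.png

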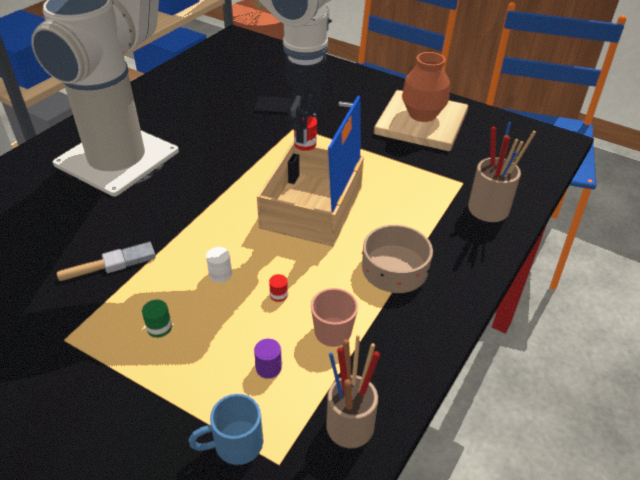

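The red jar hangs upright over the open box at (305,133). I lower it until it meets the floor, then release.

```bash
python3 - <<'E'
from h import *
P=lambda z:bw(-10,-20,z)
move_straight(P(100),v=150); move_straight(P(24),v=100)
f0=np.mean([read_wrist_force() for _ in range(5)],0)
for z in np.arange(21,10,-1.):
    move_straight(P(z),v=40); F=np.mean([read_wrist_force() for _ in range(4)],0)-f0; print(z,F.round(1))
    if F[2]>3: break
grip(62); wait(.2)
move_straight(P(110),v=150); move_straight(P(300),v=300); grip(0)
t=read_time()
move_straight(bw(-120,0,330),v=300)
f=grab_frame("scene"); cv2.imwrite("pics/placed.png",cv2.resize(f["img"][80:260,220:460],None,fx=3,fy=3)[...,::-1]); print(t,read_time())
E
```

```text
21.0 [-0.2 -0.4 -0.5]
20.0 [-0.4 -0.   0. ]
19.0 [0.  0.2 0.4]
18.0 [-0.3  1.5  1.1]
17.0 [-0.4  0.6  0.9]
16.0 [ 0.   0.4 -0.5]
15.0 [-0.9  1.5  5.2]
33.875 34.4583
```

View pics/placed.png

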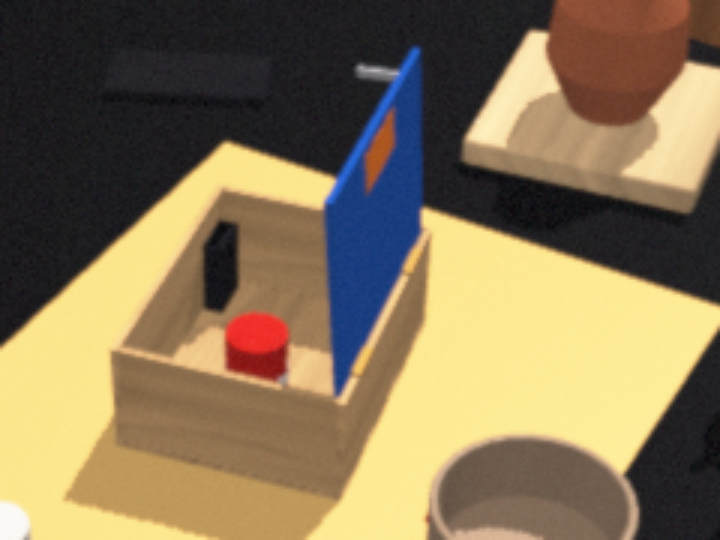

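The jar stands upright on the floor, at (257,345) in the crop, and the hatch is open. Now I swing the hatch shut from behind, following its arc.

```bash
python3 - <<'E'
from h import *
r=131
def tcp(th):
    x=77-r*np.cos(th)+3*np.sin(th); z=87+r*np.sin(th)+3*np.cos(th)
    return bw(x+10*np.sin(max(th,0)),0,z-8.5)
for p in [tcp(1.5)]+[tcp(t) for t in (.8,0)]: assert ik(p,QB) is not None
move_straight(bw(118,0,330),QB,v=300)
a=tcp(1.5); move_straight(bw(118,0,a[2]),v=200)
f0=np.mean([read_wrist_force() for _ in range(5)],0)
ok=True
for th in np.linspace(1.5,0.02,13):
    move_straight(tcp(th),v=70); F=np.array(read_wrist_force())-f0; print(round(th,2),F.round(1))
    if np.linalg.norm(F)>25: ok=False; print("STOP"); break
if ok:
    for z in (76,73,72,71,70,69,68.5):
        move_straight(bw(-56,0,z),v=40); F=np.mean([read_wrist_force() for _ in range(4)],0)-f0; print(z,F.round(1))
        if F[2]>9: break
    move_straight(bw(-56,0,85),v=40)
    move_straight(bw(-66,0,180),v=200); move_straight(bw(-120,0,300),v=300)
f=grab_frame("scene"); cv2.imwrite("pics/shut.png",cv2.resize(f["img"][80:400,100:460],None,fx=2,fy=1.8)[...,::-1]); print(read_time())
E
```

```text
1.5 [-1.5 -0.3  0.3]
1.38 [-0.1  0.3  0.8]
1.25 [-0.2 -0.7  1.7]
1.13 [0.4 0.  0.8]
1.01 [0.7 0.1 0.8]
0.88 [ 1.  -0.2 -0. ]
0.76 [ 0.2 -1.   1.3]
0.64 [-0.4 -0.7  0.8]
0.51 [ 0.5 -0.5  0.8]
0.39 [0.1 0.  1.1]
0.27 [ 0.3 -0.4  1.2]
0.14 [-0.9 -0.4  1.2]
0.02 [ 0.8 -0.   2.4]
76 [-0.5 -1.   1.3]
73 [-1.2  0.1  1.1]
72 [-1.2 -0.1  1.2]
71 [-0.6 -0.9  1.8]
70 [-3.  -0.5  8. ]
69 [-3.8 -1.1 10.9]
47.2583
```

View pics/shut.png

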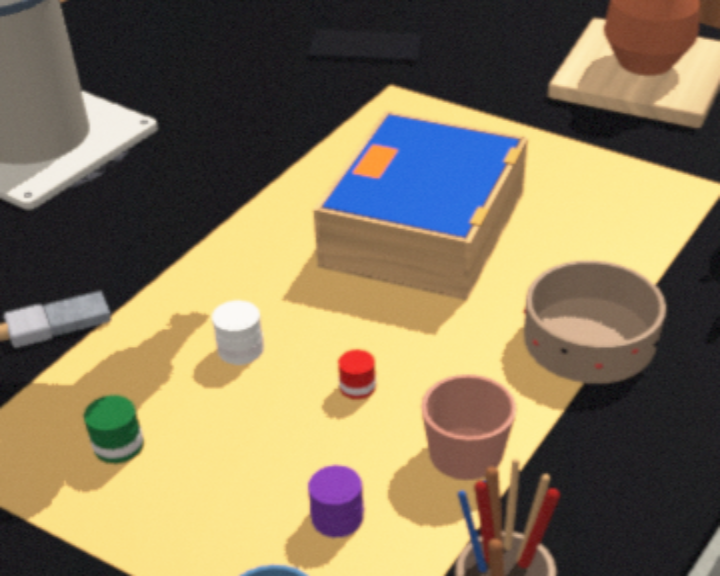

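The hatch is flush, with the patch at (376,161), and the other jars and pots stand where they were. I make a quick depth check that it stays latched, then hand in.

```bash
python3 - <<'E'
from h import *
f=grab_frame("scene")
for x,y in((-56,0),(-68,60),(-68,-60),(60,0)):
    uv=w2px(f,bw(x,y,90))[0]; print((x,y),px2w(f,*uv)[0].round(1)[2])
sign_off(); print(read_time())
E
```

```text
(-56, 0) 85.7
(-68, 60) 90.5
(-68, -60) 87.8
(60, 0) 86.8
the job is handed in; nothing more can be done
the job is handed in; nothing more can be done
```

The red jar is in the box with the hatch latched shut, and the job is handed in; the clock read about 47 s before the final check, against the 66 s limit.

- **Opening:** My first press stopped short and felt no force, because the fingertips were really about 25 mm farther back than the given `tip_reach`. They sit about 8 mm behind the TCP, not 17 mm ahead. I corrected for this, and the second press reached the stop at about 11 N. The hatch then popped wide open.
- **Jar:** I picked the larger of the two red jars and lowered it until it met the floor (about 5 N). It stood upright in the picture after release. Once the hatch was shut it could no longer be seen, so its final pose was not re-checked.
- **Closing:** I swung the hatch shut from behind along its arc, pressed it to the stop (about 11 N) and let go.
- **Last checks:** The final picture shows the hatch flush and the other jars and pots where they were. Depth on the hatch read 86–90 mm front and back, which is flush within camera noise. The arm was well clear, about 300 mm up. I did not measure the hatch angle itself.

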